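# Unlatch the shaker's hold-down arm and hold it up

### The arm

A 7-joint arm with a two-finger parallel gripper is mounted at the origin on the work surface. World frame = base frame: x ahead of the robot, y to its left, z up, the work surface at z = 0. Lengths are in m, angles in rad, forces in N, time in s.
With the tool pointing down it reaches from about 0.425 to 0.8 m from the base axis. Payload 8.3 kg.
Tool frame: the origin (TCP) lies between the finger pads; the fingertips stand manip.finger_overhang ahead of it and the grasp point (between the pads) lies 8 mm behind it (manip.finger_overhang is the distance from the TCP to the fingertips, in m); z points along the fingers, x is the direction in which the jaws open and shut, and the axes are right-handed (so a half turn about z gives the same grasp; the last joint's range is limited). The gripper opens to 85 mm and grips with 20 to 120 N. Pads are 22 mm wide; open, the fingers measure 114 mm over their backs; the gripper's body (76 mm by 85 mm) begins 54 mm behind the grasp point. The pads swing forward as they close: fully open they stand 13 mm farther back than shut.
Start: joints at [1.151, 0.383, 0.016, 1.37, -0.006, 1.388, -0.046], TCP at [0.218, -0.586, 0.207] pointing down, gripper open.
Joint ranges: [-2.95, 2.95], [-0.25, 2.06], [-1.52, 1.56], [0.18, 2.33], [-1.44, 4.58], [0.02, 2.06], [-3.01, 3.01]. Speed limits (rad/s): [2.39, 2.39, 3.01, 3.01, 3.14, 3.14, 3.14].

### API

Orientations are given as a unit quaternion [w, x, y, z].
In Python, from station import manip, cams, models gives the robot as it stands. The module is installed in compiled form; this text tells all that it offers.
- The arm moves only by the shell command python3 -m inch 'ROWS' [FORCE]. ROWS is JSON, a list of rows, each an object with "slide": the shift along the tool's x, y, z in mm, a list of three; "angular": the turn, a rotation vector about the tool's x, y, z in degrees, a list of three; "fingers": the gripper's target within -1 to 1 (shut at 1, half-way at 0, fully open at -1). A call has 1 to 10 rows; each row is the pose to reach, as a shift and turn from the pose commanded when the call began, along the tool's axes at that moment; what a row does not reach only later rows make up. A row lasts 1/10 s, in which the tool goes at most 50 mm and 8.59 degrees, less where a joint would pass 70% of its speed; a pose out of reach is approached as far as the arm can. A call with a gripper value outside its range is refused whole. The fingers move at their own pace and stop on an object; FORCE is the grip in N (left out, the last holds). Time passes only in rows, so rows that repeat a pose let the fingers close. It gives the time, the measured TCP pose, the force and the opening at its end, in the units of the state.
- manip.get_obs(): the state, without advancing time (a new reading comes with each control period).
- cams.camera(name): name is "side" or "top" or "wrist"; returns the picture (420x560x3 uint8, red, green, blue); there is no depth.
- cams.calibration(name): a dict with "mtx" (3x3 intrinsics, pixels), "k1" (the pictures are not rectified: a ray, as slopes to the right and down, at radius r is drawn at 1 + k1 r^2 times it, then the intrinsics apply), "eye" and "orientation" of the camera in the world. Camera axes: x right, y down, z forward; pixel columns grow to the right and rows downward; lengths in m; the calibration is good to about 2 mm. A picture is of the moment at which its call begins: read the wrist's pose just before it. calibration takes no time and is no camera call; for the wrist camera it gives the pose at the moment of the call.
- manip.finish_job(): hands the job in, once; it reports no verdict.
Trained networks look in the newest picture that a camera, given by its name, has taken for a name from the list of things; names that differ only in an ending like _2 or _b are one class to them, and where a whole thing is asked for, a point or a joint stands for the part that bears it (a point fixed in the world has none). Each returns a list of dicts, best first, with "conf" (0 to 1); they miss things now and then, are a little off and sometimes report something else, mostly with a low value. They report only what shows in the picture. A call takes as long as a camera call.
- models.spot_in(camera, target): "bbox" ([centre column, centre row, width, height] in pixels, round what is visible of it).
- models.masks_of(camera, target): "pixels" (420x560 bool, what is visible of it) and "bbox" ([centre column, centre row, width, height] in pixels, round what is visible of it).
The state is a dict: "t": time; "q": joint angles; "qd": joint speeds; "joint_efforts": joint torques, N m; "tcp_pos": TCP position; "ee_rot": TCP orientation; "force": force on the tool from outside, world axes, zero at the start; "torque": the same for the moment, N m; "gripper_width": finger opening in m.
Only numpy, scipy, OpenCV 4.12 (cv2) and the standard library are available. Lean on these libraries where they do the work, as an engineer would, in place of code of your own. Each camera call takes 0.05 s, during which the arm holds its last target.

### The job

A small amber jar was left standing on the hold-down arm of the tube shaker: take it off first and stand it upright on the bench top, without dropping it and leaving the wash bottle, tip rack and small cup where they stand. Then take the black fin of the latch on the front end of the arm, pull it sideways (to the left, seen from the robot) against its spring until the arm is free, and lift the arm off its ball until the front end is about 6 cm higher than before. Finish while still holding the arm up there in the gripper, steadily: it has no stay and falls shut when let go.

Things in the scene. Friction and masses are not known exactly. Their poses are not given: they have to be found in the camera images.
- shaker: Tube shaker, fixed: low white housing, grey deck, x -60 to 250, y -70 to 70, top at z 45 mm in its frame. Origin on the bench under the ball. +x runs from the ball (front, robot's side) along the arm to the hinge, +y is the way the latch is pulled, z up. 34 mm steel ball on a neck, centre at z 74. Two fixed cups under the arm. Hinge cheeks at x 190, y +-36 reach up to z 113.
- clamp: Hold-down arm: flat aluminium bar 210 x 50 x 14 mm, its front socket sits over the ball; carries latch and fin. Closed it lies level, top 105 mm above the bench, x -25 to 185 mm of the shaker, centred on y 0. Origin on the hinge axis; closed, axes as the shaker's. 0.4 kg in all: once unlatched about 2 N at the fin lifts it; let go, it falls shut.
- lift (a joint): Hinge angle of the arm (rad): 0 closed on the ball, grows as the front end rises, up to 1.1. The ball is 190 mm from the hinge axis; 0.32 rad is about 60 mm of rise.
- bar_hinge (a point): Point on the hinge axis at mid width: x = 190 mm, y = 0, 98 mm above the bench in the shaker's frame. The axis runs along the shaker's y. Fixed in place.
- latch (a joint): Travel of the spring latch (m): 0 locked, 0.016 fully pulled, towards the shaker's +y. A spring pushes it back (3 N at 0, 8 N fully pulled). Its hook under the collar of the ball locks the arm below 0.009; beyond that the arm is free. Once the arm is up the latch may spring back.
- fin: Grip of the latch: black upright fin on top of the arm's front end, over the ball, 26 mm long in x, 14 mm wide in y (pinch it across y from above), 45 mm tall. Origin at the middle of its foot, 110 mm above the bench with the arm closed, on a 5 mm latch plate; axes are the arm's. Moves with latch and arm.
- fin_grip (a point): Point at the middle of the fin, 27 mm above its foot (137 mm above the bench with the arm closed): where to grip.
- jar: Loose closed amber jar with white cap and paper label, 40 mm in diameter, 65 mm tall, about 0.12 kg, standing upright on top of the arm between fin and hinge (its foot 105 mm above the bench). Origin at the centre of its underside, z up. Straight wall up to 32 mm above the foot (grip it there), then a shoulder and neck, cap 37 mm wide.
- wash_bottle: Loose white bottle, 60 mm in diameter, 150 mm tall, standing on the bench beside the shaker; origin at the centre of its underside. Bystander.
- tip_rack: Loose pale grey translucent box 85 x 120 mm, 50 mm high, with rows of yellow tips, on the bench beside the shaker; origin at the centre of its underside. Bystander.
- cup: Loose small pale grey translucent sample cup with blue cap, 34 mm in diameter, 45 mm tall, on the bench beside the shaker; origin at the centre of its underside. Bystander.

How it is judged:
On the way, in this order (a step that is already met when the one before it is completed fails the run):
1. the jar stands upright on the bench, let go, while the arm is still closed (height (world z) of jar below 0.008 m and angle between jar's own z axis and vertical below 0.15 rad and linear speed of jar below 0.03 m/s and contact force between the fingers and jar below 0.1 N and value of joint lift below 0.05 rad), for 0.2 s.
2. the latch is pulled sideways clear of the ball's collar by the gripper (value of joint latch above 0.0085 m and contact force between the fingers and clamp above 0.5 N), for 0.1 s.
At the end, for the whole second after the job is handed in: The arm is held still by the gripper's fingers at a hinge angle above 0.22 rad (front end some 42 mm up), hinge speed under 0.1 rad/s, and the jar stands upright (within 0.15 rad) and at rest on the bench top, not on the shaker or against the arm (value of joint lift above 0.22 rad and velocity of joint lift between -0.1 and 0.1 rad/s and contact force between the fingers and clamp above 0.5 N and contact force between jar and clamp below 0.1 N and height (world z) of jar below 0.008 m and angle between jar's own z axis and vertical below 0.15 rad and linear speed of jar below 0.03 m/s); the arm keeps its last pose, push and grip.
It fails at once if the jar is dropped or thrown (faster than 0.6 m/s while out of the fingers) (linear speed of jar above 0.6 m/s and contact force between the fingers and jar below 0.05 N).
It fails at once if the jar is tipped over (beyond 0.8 rad) (angle between jar's own z axis and vertical above 0.8 rad).
It fails at once if the wash bottle, tip rack or small cup is shifted by more than 30 mm or tipped (distance of any of wash_bottle, tip_rack, cup from where it was at the start of the episode above 0.03 m or angle between any of wash_bottle, cup's own z axis and vertical above 0.4 rad).
It also fails if it takes over 54 s, if anything falls off the work surface, if the arm or the gripper's body presses on something with over 40 N, if the wrist force passes 120 N, or if a joint passes its speed limit or range.

## Working session

There is one attempt and no reset: what is moved stays moved. The work goes in short steps, Python scripts to look and compute and a shell command to move; the robot and the scene stay as the last step left them, time stands still between calls to the robot, and variables do not carry over. Pictures are saved under pics/ and viewed, and the job is handed in when it is done.

```bash
mkdir -p pics
python3 - <<'E'
from station import manip,cams,models
import cv2,numpy as np
o=manip.get_obs();print({k:np.round(v,4) for k,v in o.items()}, manip.finger_overhang)
for n in ["side","top"]:
    im=cams.camera(n);cv2.imwrite(f"pics/{n}0.png",im[:,:,::-1]);print(n,cams.calibration(n))
    for t in ["jar","fin","clamp","shaker","wash_bottle","tip_rack","cup"]:
        r=models.masks_of(n,t)
        print(n,t,[(np.round(x["bbox"]),round(x["conf"],2)) for x in r[:2]])
E
```

```text
{'t': np.float64(0.0), 'q': array([ 1.1511,  0.3843,  0.0164,  1.3712, -0.0063,  1.3882, -0.0465]), 'qd': array([ 0.0017, -0.0001, -0.0001, -0.0018,  0.0012,  0.0005, -0.0003]), 'joint_efforts': array([-7.00000e-04, -6.27601e+01,  8.43700e-01, -3.71822e+01,
        1.64000e-02,  1.43000e-02,  0.00000e+00]), 'tcp_pos': array([ 0.2181, -0.5851,  0.2059]), 'ee_rot': array([-6.000e-04,  8.214e-01, -5.704e-01, -8.000e-04]), 'force': array([ 0.3205,  0.5263, -0.2623]), 'torque': array([-0.061 ,  0.0348, -0.0472]), 'gripper_width': np.float64(0.085)} 0.011
side {'mtx': array([[496.71448735,   0.        , 280.14769028],
       [  0.        , 496.71448735, 204.56456254],
       [  0.        ,   0.        ,   1.        ]]), 'k1': -0.05985878074852299, 'eye': array([0.15174386, 0.89143146, 0.68785999]), 'orientation': array([ 0.10275541, -0.19199345,  0.84300343, -0.49185877])}
side jar [(array([284., 194.,  22.,  31.]), 0.78)]
side fin [(array([336., 216.,   9.,  45.]), 0.59), (array([332., 160.,  24.,  49.]), 0.25)]
side clamp [(array([297., 214.,  95.,  45.]), 0.59)]
side shaker [(array([292
[... 267 characters left out ...]
]), 0.35)]
top {'mtx': array([[509.56234928,   0.        , 279.22835526],
       [  0.        , 509.56234928, 209.32935971],
       [  0.        ,   0.        ,   1.        ]]), 'k1': -0.016882877379136865, 'eye': array([0.47160405, 0.01187155, 1.53574688]), 'orientation': array([ 0.01784261, -0.70216171,  0.71140903, -0.02340433])}
top jar [(array([295., 207.,  13.,  14.]), 0.62)]
top fin [(array([303., 245.,  20.,  14.]), 0.55)]
top clamp [(array([296., 217.,  39.,  83.]), 0.9)]
top shaker [(array([296., 215.,  69., 112.]), 0.78)]
top wash_bottle [(array([415., 202.,  31.,  20.]), 0.71)]
top tip_rack [(array([157., 176.,  44.,  34.]), 0.79)]
top cup [(array([164., 245.,  14.,  12.]), 0.6)]
```

View pics/side0.png

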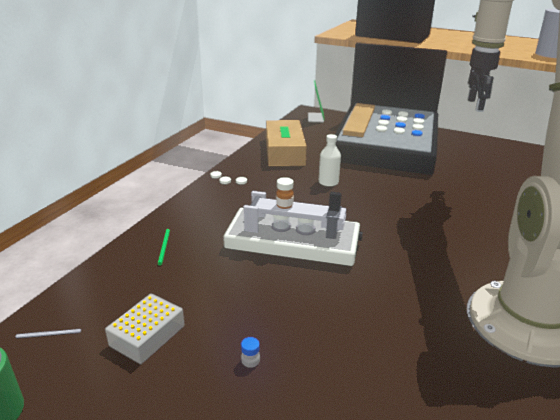

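View pics/top0.png

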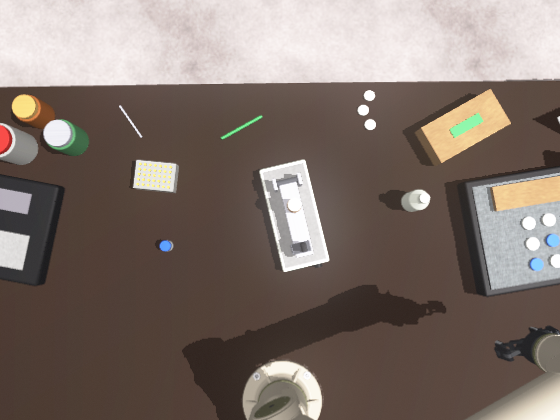

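```bash
cat > h.py <<'E'
import numpy as np,cv2
from scipy.spatial.transform import Rotation as R
def Rq(q): return R.from_quat([q[1],q[2],q[3],q[0]]).as_matrix()
def ray(c,u,v):
    m=c["mtx"];x=np.array([(u-m[0,2])/m[0,0],(v-m[1,2])/m[1,1]]);y=x.copy()
    for _ in range(20): y=x/(1+c["k1"]*(y@y))
    return Rq(c["orientation"])@np.array([y[0],y[1],1])
def atz(c,u,v,z):
    d=ray(c,u,v);e=np.array(c["eye"]);return e+d*(z-e[2])/d[2]
def proj(c,P):
    p=Rq(c["orientation"]).T@(np.array(P)-c["eye"]);s=p[:2]/p[2];s=s*(1+c["k1"]*(s@s))
    m=c["mtx"];return np.array([m[0,0]*s[0]+m[0,2],m[1,1]*s[1]+m[1,2]])
E
python3 - <<'E'
import cv2
a=cv2.imread("pics/top0.png")[150:280,240:350];cv2.imwrite("pics/tc.png",cv2.resize(a,None,fx=4.6,fy=4.6,interpolation=2))
a=cv2.imread("pics/side0.png")[165:270,215:370];cv2.imwrite("pics/sc.png",cv2.resize(a,None,fx=5,fy=5,interpolation=2))
E
```

```text
(no output)
```

View pics/tc.png

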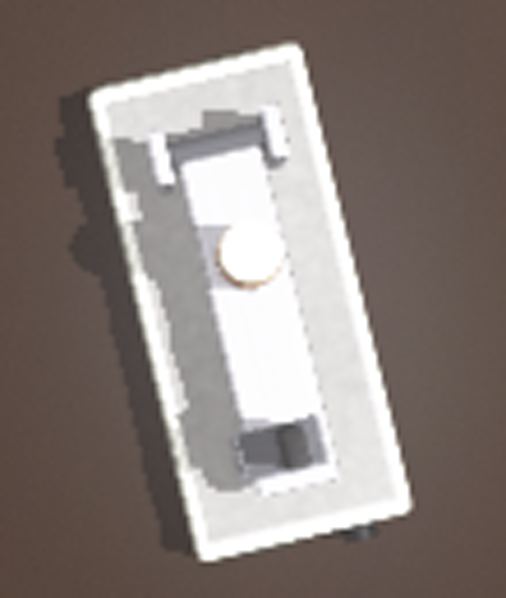

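View pics/sc.png

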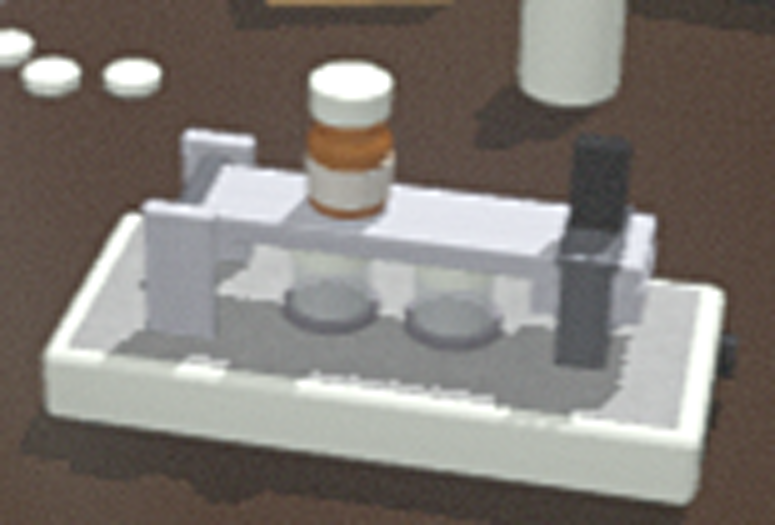

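Run:
```python
from station import cams
from h import *
c=cams.calibration("top");s=cams.calibration("side")
f=lambda x,y,z:atz(c,240+x/4.6,150+y/4.6,z)
P=[f(93,90,.045),f(301,43,.045),f(412,512,.045),f(202,561,.045)]
print(np.round(P,4))
back=(P[0]+P[1])/2;fr=(P[2]+P[3])/2
d=back-fr;print(np.linalg.norm(d),np.linalg.norm(P[0]-P[1]),np.degrees(np.arctan2(d[1],d[0])))
d/=np.linalg.norm(d);o=fr+.06*d;o=(fr+back)/2-.095*d;print("origin",o)
print("jar",f(250,253,.17)," fin",f(293,446,.155))
# side
def side(x,y,z): return atz(s,215+x/5,165+y/5,z)
print("jar side", side(351,80,.17), "fin side top",side(602,150,.155))
# wide objects
for n,u,v,z in [("wb",418,197,.15),("cup",166,246,.045),("rack",156,176,.05)]: print(n,atz(c,u,v,z))
yaw=np.arctan2(d[1],d[0]);
def S(x,y,z): return np.array([o[0]+x*np.cos(yaw)-y*np.sin(yaw),o[1]+x*np.sin(yaw)+y*np.cos(yaw),z])
for p in [(0,0,.155),(-.025,.025,.105),(-.06,.07,.045),(.25,.07,.045),(.25,.07,0)]:
  print(p,np.round(S(*p),4),(proj(c,S(*p))-[240,150])*4.6,(proj(s,S(*p))-[215,165])*5)
```

```text
[[ 0.6766  0.054   0.045 ]
 [ 0.7053 -0.0797  0.045 ]
 [ 0.4049 -0.1452  0.045 ]
 [ 0.3758 -0.0116  0.045 ]]
0.30760944135014107 0.13669366378388131 12.306434495654074
origin [ 0.44781554 -0.06589472  0.045     ]
jar [ 0.56243097 -0.04018295  0.17      ]  fin [ 0.44941695 -0.06433111  0.155     ]
jar side [ 0.56665383 -0.03906826  0.17      ] fin side top [ 0.4487714  -0.05411813  0.155     ]
wb [ 0.58138464 -0.37983546  0.15      ]
cup [0.45573305 0.33116343 0.045     ]
rack [0.66075579 0.35931581 0.05      ]
(0, 0, 0.155) [ 0.4478 -0.0659  0.155 ] [295.70206178 448.694651  ] [612.70455639 139.38056768]
(-0.025, 0.025, 0.105) [ 0.4181 -0.0468  0.105 ] [260.46158741 496.79169986] [652.657811   268.24936716]
(-0.06, 0.07, 0.045) [ 0.3743 -0.0103  0.045 ] [199.89646866 563.51643202] [708.49470704 443.19522125]
(0.25, 0.07, 0.045) [0.6772 0.0558 0.045 ] [90.14161361 89.11068115] [ 48.32550274 350.26739619]
(0.25, 0.07, 0) [0.6772 0.0558 0.    ] [92.25617916 98.43835473] [ 52.12532951 428.80781315]
```

```bash
cat >> h.py <<'E'
def plan(pos,xaz):
    """shift/turn in tool axes, to world pos, tool down with tool x at azimuth xaz (deg)"""
    from station import manip
    o=manip.get_obs();M=Rq(o["ee_rot"]);a=np.radians(xaz)
    X=np.array([np.cos(a),np.sin(a),0]);Z=np.array([0,0,-1.]);T=np.c_[X,np.cross(Z,X),Z]
    rv=R.from_matrix(M.T@T).as_rotvec(degrees=True)
    print("slide",np.round(M.T@(np.array(pos)-o["tcp_pos"])*1000,1),"ang",np.round(rv,2),"tcp",np.round(o["tcp_pos"],4),"F",np.round(o["force"],1),"w",round(float(o["gripper_width"]),4),"t",round(float(o["t"]),2))
E
python3 -c "
from h import *
plan([.52,-.05,.30],-77.7)"
```

```text
slide [-396.5 -469.8  -93. ] ang [-0.    0.    8.14] tcp [ 0.2183 -0.5856  0.2069] F [ 0.3 -0.2  0.7] w 0.0853 t 0.8
```

```bash
python3 -m inch '[{"slide":[-20,-24,-30],"angular":[0,0,1],"fingers":-1},{"slide":[-45,-53,-50],"angular":[0,0,2],"fingers":-1},{"slide":[-75,-90,-70],"angular":[0,0,3],"fingers":-1},{"slide":[-105,-126,-90],"angular":[0,0,4],"fingers":-1},{"slide":[-137,-162,-93],"angular":[0,0,5],"fingers":-1},{"slide":[-168,-198,-93],"angular":[0,0,6],"fingers":-1},{"slide":[-199,-234,-93],"angular":[0,0,7],"fingers":-1},{"slide":[-230,-272,-93],"angular":[0,0,8],"fingers":-1},{"slide":[-262,-310,-93],"angular":[0,0,8.1],"fingers":-1},{"slide":[-290,-345,-93],"angular":[0,0,8.1],"fingers":-1}]'
python3 -c "
from h import *
plan([.52,-.05,.30],-77.7)"
```

```text
t: 1.8
tcp_pos: [0.4411, -0.1909, 0.3004]
ee_rot: [-0.0, 0.779, -0.627, 0.001]
force: [0.6, 0.0, -0.7]
gripper_width: 0.0851
slide [-120.7 -107.3    0.4] ang [-0.05 -0.03  0.09] tcp [ 0.4411 -0.1909  0.3004] F [ 0.6  0.  -0.7] w 0.0851 t 1.8
```

```bash
python3 -m inch '[{"slide":[-30,-27,0],"angular":[0,0,0],"fingers":-1},{"slide":[-60,-54,0],"angular":[0,0,0],"fingers":-1},{"slide":[-90,-80,0],"angular":[0,0,0],"fingers":-1},{"slide":[-112,-99,0],"angular":[0,0,0],"fingers":-1},{"slide":[-120,-107,0],"angular":[0,0,0],"fingers":-1},{"slide":[-120,-107,0],"angular":[0,0,0],"fingers":-1},{"slide":[-120,-107,0],"angular":[0,0,0],"fingers":-1}]'
python3 - <<'E'
from station import *
from h import *
c=cams.calibration("wrist");im=cams.camera("wrist");cv2.imwrite("pics/w1.png",im[:,:,::-1]);print(c)
plan([.564,-.040,.21],-77.7)
for t in ["jar","fin","clamp"]:
    print(t,[(np.round(x["bbox"],1),round(x["conf"],2)) for x in models.masks_of("wrist",t)[:2]])
for p in [(.564,-.04,.17),(.448,-.066,.155)]: print(proj(c,p))
E
```

```text
t: 2.5
tcp_pos: [0.5189, -0.0548, 0.2999]
ee_rot: [0.0, 0.779, -0.628, 0.0]
force: [-0.6, -0.6, -0.8]
gripper_width: 0.0853
{'mtx': array([[289.65562457,   0.        , 279.47570971],
       [  0.        , 289.65562457, 208.60574018],
       [  0.        ,   0.        ,   1.        ]]), 'k1': -0.010828597278967353, 'eye': array([ 0.58421157, -0.04113377,  0.46631612]), 'orientation': array([ 0.10430655,  0.77162305, -0.62197492, -0.08285654])}
slide [ -5.4 -47.5  89.9] ang [ 0.02 -0.04 -0.1 ] tcp [ 0.5187 -0.0552  0.2999] F [-0.7 -0.5 -0.2] w 0.085 t 2.55
jar [(array([275.4, 144.4,  35.1,  37.8]), 0.76)]
fin [(array([272.8, 237.1,  39.7,  44.6]), 0.88)]
clamp [(array([274.2, 165.8,  51.8, 191.2]), 0.89)]
[273.5423646  149.47497085]
[274.96833022 252.69311345]
```

View pics/w1.png

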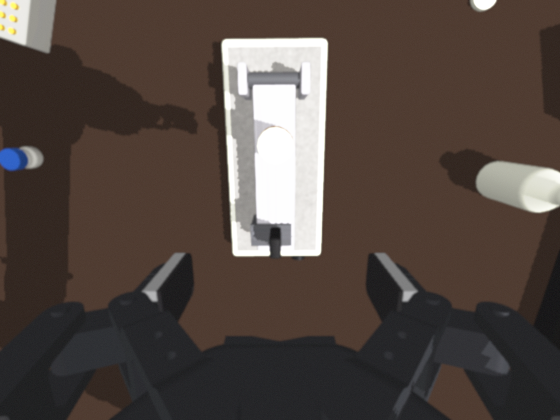

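Run:
```python
from station import *
from h import *
c=cams.calibration("wrist")
a=cv2.imread("pics/w1.png")[20:270,200:350];cv2.imwrite("pics/w1c.png",cv2.resize(a,None,fx=3.2*.75,fy=3.2*.75,interpolation=2))
for p in [(276,144,.17),(275,231,.155)]: print(atz(c,*p))
```

```text
[ 0.56981343 -0.04145398  0.17      ]
[ 0.47410821 -0.06052828  0.155     ]
```

View pics/w1c.png

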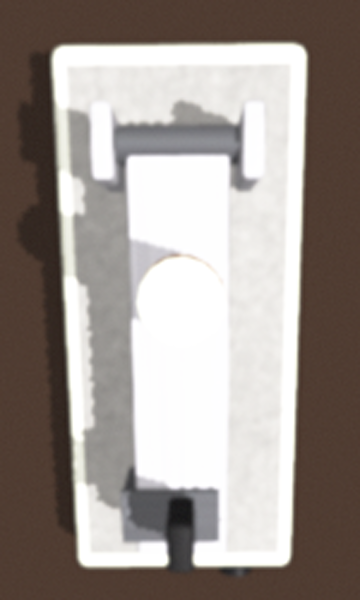

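```bash
python3 -c "
from h import *
plan([.566,-.0405,.118],-77.7)"
```

```text
slide [ -4.2 -49.2 182.1] ang [ 0.   -0.03 -0.1 ] tcp [ 0.5188 -0.0549  0.3001] F [-0.1  0.1 -1.2] w 0.0851 t 2.7
```

```bash
python3 -m inch '[{"slide":[-2,-20,20],"angular":[0,0,0],"fingers":-1},{"slide":[-4,-40,45],"angular":[0,0,0],"fingers":-1},{"slide":[-4,-49,70],"angular":[0,0,0],"fingers":-1},{"slide":[-4,-49,90],"angular":[0,0,0],"fingers":-1},{"slide":[-4,-49,95],"angular":[0,0,0],"fingers":-1},{"slide":[-4,-49,95],"angular":[0,0,0],"fingers":-1}]'
python3 - <<'E'
from station import *
from h import *
c=cams.calibration("wrist");im=cams.camera("wrist");cv2.imwrite("pics/w2.png",im[:,:,::-1])
plan([.566,-.0405,.118],-77.7)
im=cams.camera("side")[130:250,200:380];cv2.imwrite("pics/s2.png",cv2.resize(im[:,:,::-1],None,fx=4,fy=4))
E
```

```text
t: 3.3
tcp_pos: [0.5656, -0.0397, 0.2046]
ee_rot: [0.0, 0.779, -0.627, -0.0]
force: [0.6, 0.3, 1.1]
gripper_width: 0.0856
slide [ 0.9  0.4 87.7] ang [-0.03 -0.02 -0.01] tcp [ 0.5662 -0.0395  0.2057] F [0.7 0.2 0.8] w 0.0853 t 3.35
```

View pics/w2.png

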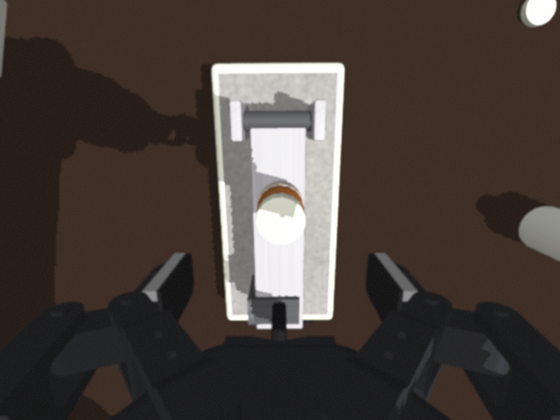

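View pics/s2.png

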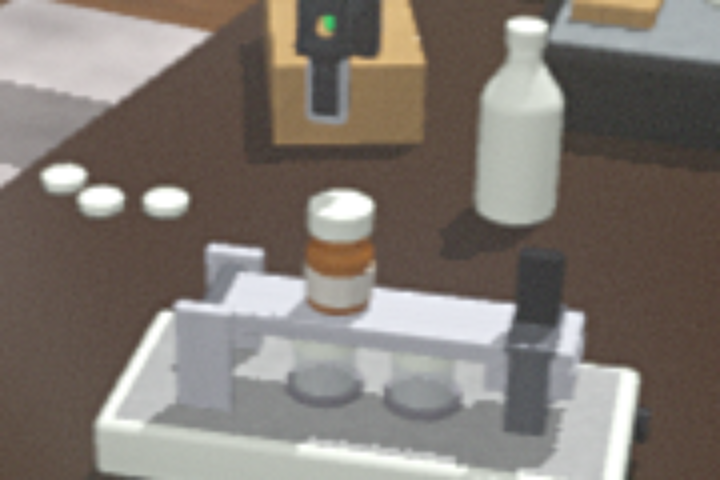

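```bash
python3 -c "
from h import *
from station import *
c=cams.calibration('wrist')
print(atz(c,280.5,220,.17),proj(c,[.566,-.0405,.17]),proj(c,[.566,-.0405,.105]))"
```

```text
[ 0.5695715  -0.04047231  0.17      ] [279.4993239  224.52809062] [279.35300569 203.06284078]
```

```bash
python3 -m inch '[{"slide":[0,0,20],"angular":[0,0,0],"fingers":-1},{"slide":[0,0,45],"angular":[0,0,0],"fingers":-1},{"slide":[0,0,65],"angular":[0,0,0],"fingers":-1},{"slide":[0,0,78],"angular":[0,0,0],"fingers":-1},{"slide":[1,0,87],"angular":[0,0,0],"fingers":-1},{"slide":[1,0,87],"angular":[0,0,0],"fingers":-1},{"slide":[1,0,87],"angular":[0,0,0],"fingers":-1}]'
python3 - <<'E'
from station import *
from h import *
im=cams.camera("wrist");cv2.imwrite("pics/w3.png",im[:,:,::-1])
plan([.566,-.0405,.118],-77.7)
im=cams.camera("side")[130:250,200:380];cv2.imwrite("pics/s3.png",cv2.resize(im[:,:,::-1],None,fx=4,fy=4))
E
```

```text
t: 4.1
tcp_pos: [0.567, -0.0399, 0.1189]
ee_rot: [-0.0, 0.779, -0.627, 0.001]
force: [0.2, -0.6, 0.0]
gripper_width: 0.0853
slide [0.4 1.2 1.1] ang [-0.1  -0.02  0.04] tcp [ 0.5671 -0.0399  0.1191] F [-0.7 -0.3  0.2] w 0.0853 t 4.15
```

View pics/w3.png

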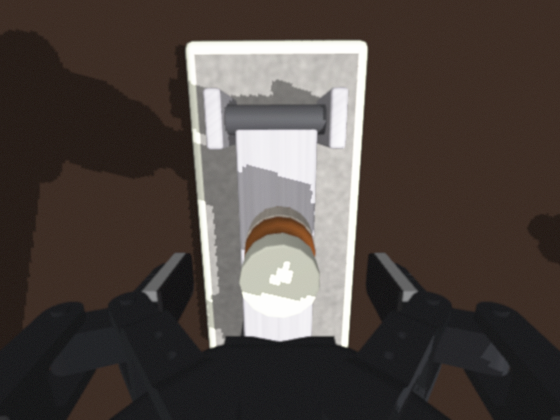

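View pics/s3.png

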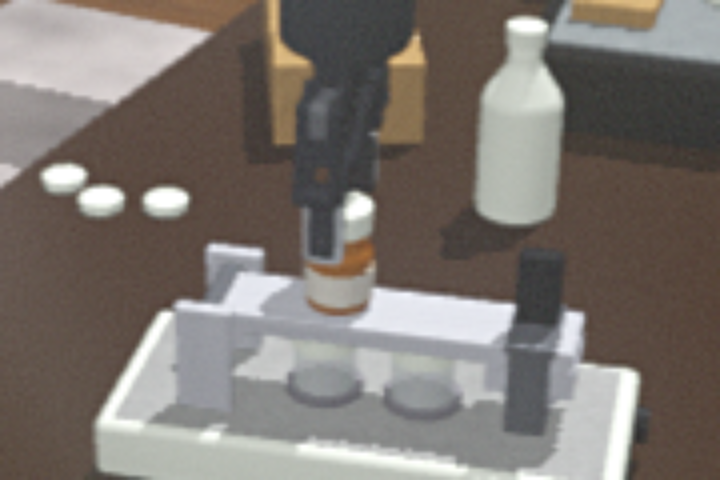

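```bash
python3 -c "
from h import *
from station import *
c=cams.calibration('side');w=cams.calibration('wrist')
g=lambda p:(proj(c,p)-[200,130])*4
print(g([.567-.213*.045,-.04+.977*.045,.12]),g([.567,-.04,.17]),g([.567,-.04,.105]))
print(atz(w,280,277,.17))"
```

```text
[322.19994981 316.50804905] [340.92808915 203.2204194 ] [338.65613861 301.32947603]
[ 0.57092925 -0.04003963  0.17      ]
```

```bash
python3 -c "
from h import *
from station import *
w=cams.calibration('wrist');o=manip.get_obs();M=Rq(o['ee_rot'])
e=M.T@(w['eye']-o['tcp_pos']);print('eye tool',e)
for u,v in [(192,255),(192,290),(192,322),(367,255),(367,290)]:
  d=M.T@ray(w,u,v);x=-.0425 if u>280 else .0425; print(u,v,'dir',d)
  for x in(-.0425,.0425): print('   ',e+d*(x-e[0])/d[0])
im=cv2.imread('pics/w3.png')[230:420,100:460];cv2.imwrite('pics/w3c.png',cv2.resize(im,None,fx=2.2,fy=2.2,interpolation=2))
im=cams.camera('side')[120:220,240:320];cv2.imwrite('pics/s3c.png',cv2.resize(im[:,:,::-1],None,fx=6,fy=6,interpolation=2))
"
```

```text
eye tool [ 0.0006522  -0.06669483 -0.16650497]
192 255 dir [-0.30102041  0.41832988  0.92279025]
    [-0.0425     -0.00672596 -0.03422017]
    [ 0.0425     -0.12485097 -0.2947911 ]
192 290 dir [-0.30122158  0.53519622  0.8908581 ]
    [-0.0425      0.00997595 -0.03888302]
    [ 0.0425     -0.14104802 -0.29026919]
192 322 dir [-0.30149093  0.64227109  0.86160147]
    [-0.0425      0.025233   -0.04318452]
    [ 0.0425     -0.15584389 -0.28609772]
367 255 dir [0.30391247 0.41822892 0.92194286]
    [-0.0425     -0.12607869 -0.29741061]
    [ 0.0425     -0.00910601 -0.0395563 ]
367 290 dir [0.30406335 0.53509533 0.89001019]
    [-0.0425     -0.14263472 -0.29281382]
    [ 0.0425      0.00694957 -0.04401414]
```

View pics/w3c.png

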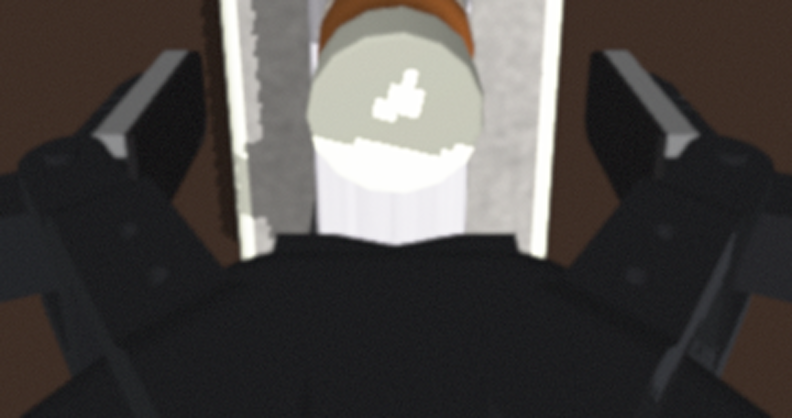

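View pics/s3c.png

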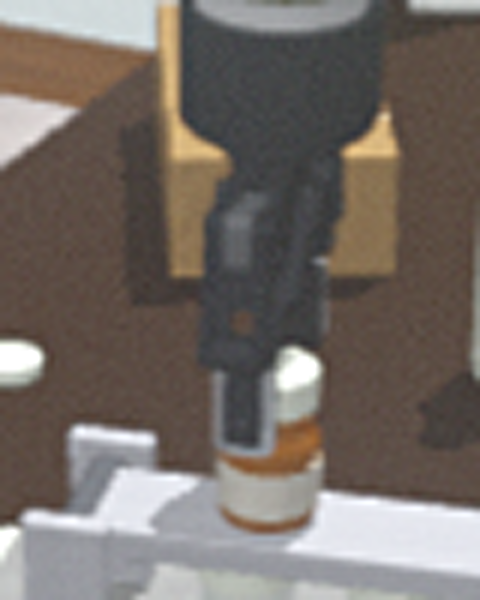

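```bash
python3 -m inch '[{"slide":[0,0,0],"angular":[0,0,0],"fingers":-0.2},{"slide":[0,0,0],"angular":[0,0,0],"fingers":-0.2},{"slide":[0,0,0],"angular":[0,0,0],"fingers":-0.2},{"slide":[0,0,0],"angular":[0,0,0],"fingers":-0.2},{"slide":[0,0,0],"angular":[0,0,0],"fingers":-0.2}]' 20
python3 - <<'E'
from station import *
from h import *
im=cams.camera("wrist")[200:400,130:430];cv2.imwrite("pics/w4.png",cv2.resize(im[:,:,::-1],None,fx=2.6,fy=2.6))
plan([.566,-.0405,.118],-77.7)
im=cams.camera("side")[120:220,240:320];cv2.imwrite("pics/s4.png",cv2.resize(im[:,:,::-1],None,fx=6,fy=6,interpolation=2))
c=cams.calibration("side");print((proj(c,[.567-.213*.03,-.04+.977*.03,.118])-[240,120])*6)
E
```

```text
t: 4.75
tcp_pos: [0.5664, -0.0398, 0.1179]
ee_rot: [-0.0, 0.779, -0.627, -0.0]
force: [-0.1, 0.4, -0.1]
gripper_width: 0.051
slide [ 0.5  0.5 -0.1] ang [-0.    0.    0.04] tcp [ 0.5664 -0.0399  0.1179] F [-0.7 -0.4 -0.3] w 0.0512 t 4.8
[251.88311461 520.19913331]
```

View pics/w4.png

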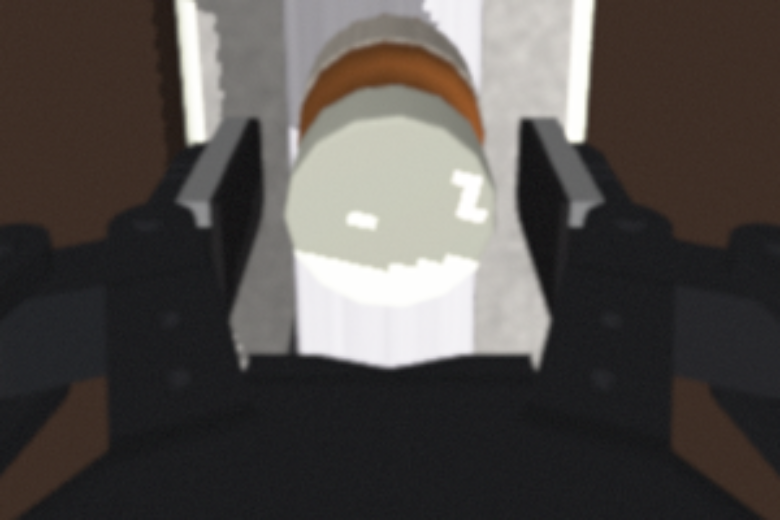

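View pics/s4.png

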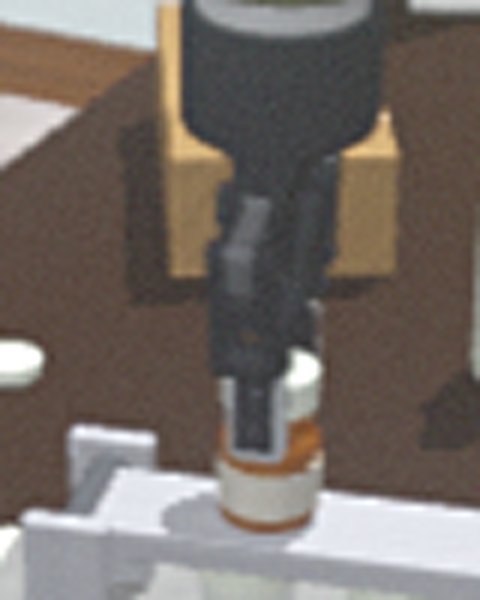

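```bash
python3 -m inch '[{"slide":[0,-1,4],"angular":[0,0,0],"fingers":-0.2},{"slide":[0,-1,8],"angular":[0,0,0],"fingers":-0.2},{"slide":[0,-1,12],"angular":[0,0,0],"fingers":-0.2},{"slide":[0,-1,16],"angular":[0,0,0],"fingers":-0.2},{"slide":[0,-1,16],"angular":[0,0,0],"fingers":-0.2},{"slide":[0,-1,16],"angular":[0,0,0],"fingers":-0.2}]' 20
python3 - <<'E'
from station import *
from h import *
plan([.566,-.0405,.118],-77.7)
im=cams.camera("side")[120:220,240:320];cv2.imwrite("pics/s5.png",cv2.resize(im[:,:,::-1],None,fx=6,fy=6,interpolation=2))
E
```

```text
t: 5.45
tcp_pos: [0.5673, -0.0396, 0.1018]
ee_rot: [0.0, 0.779, -0.627, -0.0]
force: [0.4, -0.9, -0.2]
gripper_width: 0.051
slide [  0.6   1.5 -16.2] ang [0.01 0.01 0.04] tcp [ 0.5673 -0.0396  0.1018] F [ 0.4 -0.9 -0.2] w 0.051 t 5.45
```

View pics/s5.png

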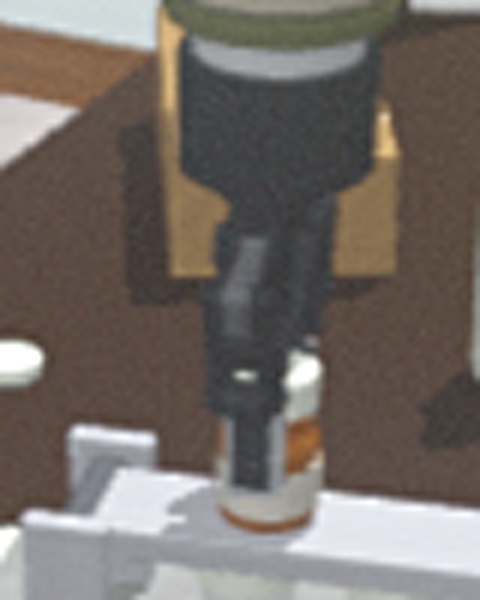

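```bash
python3 -m inch '[{"slide":[0,0,4],"angular":[0,0,0],"fingers":-0.2},{"slide":[0,0,8],"angular":[0,0,0],"fingers":-0.2},{"slide":[0,0,11],"angular":[0,0,0],"fingers":-0.2},{"slide":[0,0,13],"angular":[0,0,0],"fingers":-0.2},{"slide":[0,0,13],"angular":[0,0,0],"fingers":-0.2},{"slide":[0,0,13],"angular":[0,0,0],"fingers":-0.2}]' 20
python3 - <<'E'
from station import *
from h import *
plan([.566,-.0405,.118],-77.7)
im=cams.camera("side")[120:220,240:320];cv2.imwrite("pics/s6.png",cv2.resize(im[:,:,::-1],None,fx=6,fy=6,interpolation=2))
E
```

```text
t: 6.1
tcp_pos: [0.5674, -0.0396, 0.0889]
ee_rot: [-0.0, 0.779, -0.627, -0.0]
force: [0.4, -0.5, -0.4]
gripper_width: 0.0513
slide [  0.6   1.5 -29.1] ang [-0.    0.01  0.04] tcp [ 0.5674 -0.0396  0.0889] F [ 0.4 -0.5 -0.4] w 0.0513 t 6.1
```

View pics/s6.png

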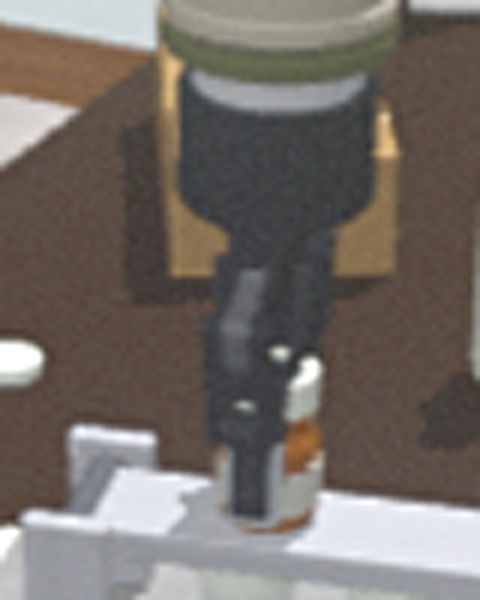

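```bash
python3 -m inch '[{"slide":[0,0,0],"angular":[0,0,0],"fingers":0.2},{"slide":[0,0,0],"angular":[0,0,0],"fingers":0.4},{"slide":[0,0,0],"angular":[0,0,0],"fingers":0.6},{"slide":[0,0,0],"angular":[0,0,0],"fingers":0.6},{"slide":[0,0,0],"angular":[0,0,0],"fingers":0.6}]' 30
python3 - <<'E'
from station import *
from h import *
plan([.566,-.0405,.118],-77.7)
im=cams.camera("wrist")[200:400,130:430];cv2.imwrite("pics/w7.png",cv2.resize(im[:,:,::-1],None,fx=2.6,fy=2.6))
im=cams.camera("side")[120:220,240:320];cv2.imwrite("pics/s7.png",cv2.resize(im[:,:,::-1],None,fx=6,fy=6,interpolation=2))
E
```

```text
t: 6.65
tcp_pos: [0.5677, -0.0396, 0.0893]
ee_rot: [-0.0, 0.779, -0.627, 0.0]
force: [-1.0, -0.6, 4.8]
gripper_width: 0.0391
slide [  0.5   1.8 -28.7] ang [-0.05 -0.01  0.05] tcp [ 0.5677 -0.0396  0.0893] F [-1.  -0.6  4.8] w 0.0391 t 6.65
```

View pics/w7.png

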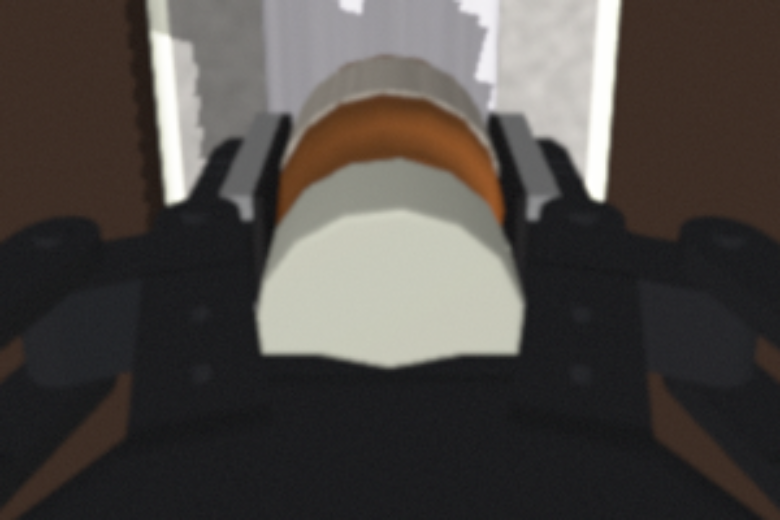

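View pics/s7.png

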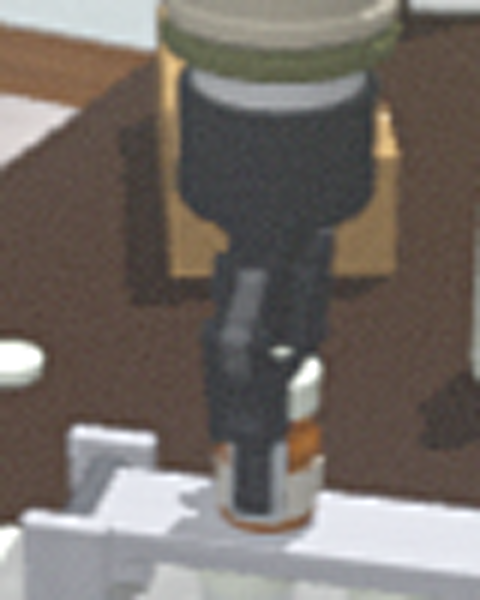

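```bash
python3 -m inch '[{"slide":[0,0,-3],"angular":[0,0,0],"fingers":0.6},{"slide":[0,0,-8],"angular":[0,0,0],"fingers":0.6},{"slide":[0,0,-16],"angular":[0,0,0],"fingers":0.6},{"slide":[0,0,-28],"angular":[0,0,0],"fingers":0.6},{"slide":[0,0,-40],"angular":[0,0,0],"fingers":0.6},{"slide":[0,0,-50],"angular":[0,0,0],"fingers":0.6},{"slide":[0,0,-54],"angular":[0,0,0],"fingers":0.6},{"slide":[0,0,-55],"angular":[0,0,0],"fingers":0.6}]' 30
python3 - <<'E'
from station import *
from h import *
plan([.58,.16,.14],-77.7)
im=cams.camera("side")[100:260,200:380];cv2.imwrite("pics/s8.png",cv2.resize(im[:,:,::-1],None,fx=3.5,fy=3.5,interpolation=2))
E
```

```text
t: 7.55
tcp_pos: [0.5678, -0.0397, 0.1448]
ee_rot: [-0.0, 0.779, -0.627, 0.001]
force: [-0.4, -0.4, -0.7]
gripper_width: 0.0393
slide [-192.4  -54.6    4.8] ang [-0.07 -0.02  0.04] tcp [ 0.5678 -0.0397  0.1448] F [-0.4 -0.4 -0.7] w 0.0393 t 7.55
```

View pics/s8.png

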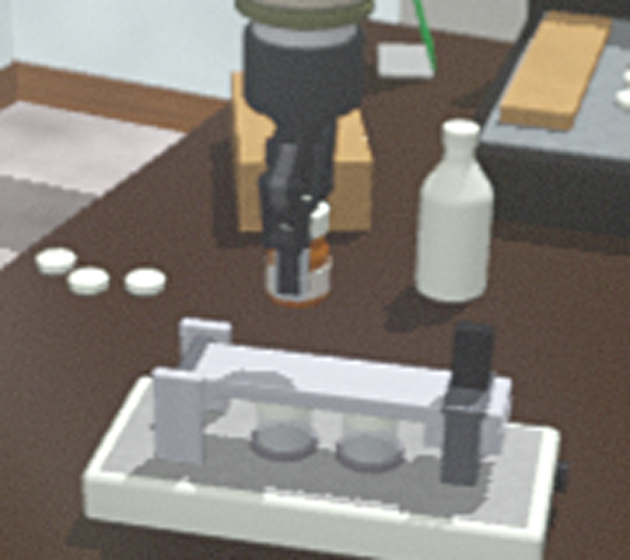

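Jar lifted cleanly. Carry it left.

```bash
python3 -m inch '[{"slide":[-8,-2,0],"angular":[0,0,0],"fingers":0.6},{"slide":[-25,-7,0],"angular":[0,0,0],"fingers":0.6},{"slide":[-50,-14,0],"angular":[0,0,0],"fingers":0.6},{"slide":[-75,-21,0],"angular":[0,0,0],"fingers":0.6},{"slide":[-100,-28,0],"angular":[0,0,0],"fingers":0.6},{"slide":[-125,-35,0],"angular":[0,0,0],"fingers":0.6},{"slide":[-150,-42,0],"angular":[0,0,0],"fingers":0.6},{"slide":[-172,-49,0],"angular":[0,0,0],"fingers":0.6},{"slide":[-186,-53,0],"angular":[0,0,0],"fingers":0.6},{"slide":[-192,-55,0],"angular":[0,0,0],"fingers":0.6}]' 30
python3 -m inch '[{"slide":[0,0,8],"angular":[0,0,0],"fingers":0.6},{"slide":[0,0,24],"angular":[0,0,0],"fingers":0.6},{"slide":[0,0,44],"angular":[0,0,0],"fingers":0.6},{"slide":[0,0,66],"angular":[0,0,0],"fingers":0.6},{"slide":[0,0,88],"angular":[0,0,0],"fingers":0.6},{"slide":[0,0,108],"angular":[0,0,0],"fingers":0.6},{"slide":[0,0,122],"angular":[0,0,0],"fingers":0.6},{"slide":[0,0,130],"angular":[0,0,0],"fingers":0.6},{"slide":[0,0,135],"angular":[0,0,0],"fingers":0.6},{"slide":[0,0,135],"angular":[0,0,0],"fingers":0.6}]' 30
python3 - <<'E'
from station import *
from h import *
plan([.58,.16,-.015],-77.7)
im=cams.camera("side");cv2.imwrite("pics/s9.png",im[:,:,::-1])
E
```

```text
t: 8.6
tcp_pos: [0.5793, 0.1619, 0.1435]
ee_rot: [0.0, 0.78, -0.626, -0.001]
force: [0.8, 0.4, -0.7]
gripper_width: 0.0392
t: 9.6
tcp_pos: [0.58, 0.1594, 0.0087]
ee_rot: [0.0, 0.779, -0.627, -0.0]
force: [0.2, -0.2, -1.3]
gripper_width: 0.0394
slide [-0.6 -0.1 23.7] ang [ 0.02 -0.    0.03] tcp [0.58   0.1594 0.0087] F [ 0.2 -0.2 -1.3] w 0.0394 t 9.6
```

View pics/s9.png

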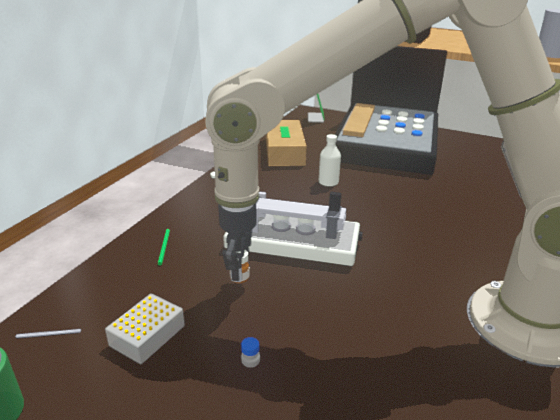

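```bash
python3 -m inch '[{"slide":[0,0,5],"angular":[0,0,0],"fingers":0.6},{"slide":[0,0,11],"angular":[0,0,0],"fingers":0.6},{"slide":[0,0,16],"angular":[0,0,0],"fingers":0.6},{"slide":[0,0,19],"angular":[0,0,0],"fingers":0.6},{"slide":[0,0,21],"angular":[0,0,0],"fingers":0.6},{"slide":[0,0,21],"angular":[0,0,0],"fingers":0.6}]' 30
python3 -m inch '[{"slide":[0,0,1],"angular":[0,0,0],"fingers":0.6},{"slide":[0,0,2],"angular":[0,0,0],"fingers":0.6},{"slide":[0,0,2],"angular":[0,0,0],"fingers":0.6}]' 30
python3 - <<'E'
from station import *
from h import *
im=cams.camera("side")[215:300,190:290];cv2.imwrite("pics/s10.png",cv2.resize(im[:,:,::-1],None,fx=6,fy=6,interpolation=2))
E
```

```text
t: 10.25
tcp_pos: [0.5798, 0.1597, -0.0124]
ee_rot: [0.0, 0.779, -0.627, -0.0]
force: [-0.3, 0.6, 0.4]
gripper_width: 0.0388
t: 10.55
tcp_pos: [0.5801, 0.1597, -0.0141]
ee_rot: [-0.0, 0.779, -0.627, -0.0]
force: [0.6, 0.4, -0.7]
gripper_width: 0.039
```

View pics/s10.png

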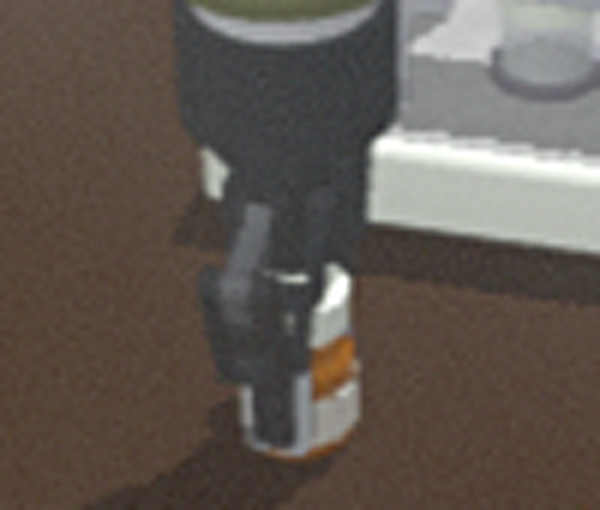

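```bash
python3 -m inch '[{"slide":[0,0,1],"angular":[0,0,0],"fingers":0.6},{"slide":[0,0,1],"angular":[0,0,0],"fingers":0.6}]' 30
python3 -m inch '[{"slide":[0,0,1],"angular":[0,0,0],"fingers":0.6},{"slide":[0,0,1],"angular":[0,0,0],"fingers":0.6}]' 30
python3 -m inch '[{"slide":[0,0,1],"angular":[0,0,0],"fingers":0.6},{"slide":[0,0,1],"angular":[0,0,0],"fingers":0.6}]' 30
```

```text
t: 10.8
tcp_pos: [0.58, 0.1597, -0.0151]
ee_rot: [0.0, 0.779, -0.627, -0.0]
force: [0.1, -0.1, -1.1]
gripper_width: 0.0389
t: 11.0
tcp_pos: [0.5802, 0.1598, -0.0156]
ee_rot: [-0.0, 0.779, -0.627, 0.0]
force: [-1.1, -0.9, 4.0]
gripper_width: 0.0387
t: 11.2
tcp_pos: [0.5803, 0.1598, -0.0157]
ee_rot: [-0.0, 0.779, -0.627, 0.0]
force: [-5.8, -1.9, 13.0]
gripper_width: 0.0389
```

```bash
python3 -m inch '[{"slide":[0,0,-1.5],"angular":[0,0,0],"fingers":0.6},{"slide":[0,0,-1.5],"angular":[0,0,0],"fingers":0.1},{"slide":[0,0,-1.5],"angular":[0,0,0],"fingers":-0.1},{"slide":[0,0,-1.5],"angular":[0,0,0],"fingers":-0.3},{"slide":[0,0,-1.5],"angular":[0,0,0],"fingers":-0.6},{"slide":[0,0,-1.5],"angular":[0,0,0],"fingers":-0.6},{"slide":[0,0,-1.5],"angular":[0,0,0],"fingers":-0.6},{"slide":[0,0,-1.5],"angular":[0,0,0],"fingers":-0.6}]' 30
python3 -m inch '[{"slide":[0,0,-8],"angular":[0,0,0],"fingers":-0.6},{"slide":[0,0,-24],"angular":[0,0,0],"fingers":-0.6},{"slide":[0,0,-50],"angular":[0,0,0],"fingers":-0.6},{"slide":[0,0,-80],"angular":[0,0,0],"fingers":-0.6},{"slide":[0,0,-110],"angular":[0,0,0],"fingers":-0.6},{"slide":[0,0,-140],"angular":[0,0,0],"fingers":-0.6},{"slide":[0,0,-165],"angular":[0,0,0],"fingers":-0.6},{"slide":[0,0,-170],"angular":[0,0,0],"fingers":-0.6},{"slide":[0,0,-170],"angular":[0,0,0],"fingers":-0.6}]'
python3 - <<'E'
from station import *
from h import *
im=cams.camera("side")[100:310,180:380];cv2.imwrite("pics/s11.png",cv2.resize(im[:,:,::-1],None,fx=2.8,fy=2.8,interpolation=2))
im=cams.camera("wrist");cv2.imwrite("pics/w11.png",im[:,:,::-1])
plan([.448,-.066,.20],-77.7)
E
```

```text
t: 12.0
tcp_pos: [0.5801, 0.1597, -0.0156]
ee_rot: [-0.0, 0.779, -0.627, -0.0]
force: [0.0, -1.0, -0.6]
gripper_width: 0.0683
t: 12.9
tcp_pos: [0.5808, 0.1601, 0.1566]
ee_rot: [-0.001, 0.779, -0.627, 0.001]
force: [-0.1, -0.0, -0.6]
gripper_width: 0.0684
slide [192.1 176.8 -45.9] ang [ 0.05 -0.01  0.05] tcp [0.5796 0.1595 0.1539] F [ 0.2 -0.5 -0.6] w 0.0683 t 13.0
```

View pics/s11.png

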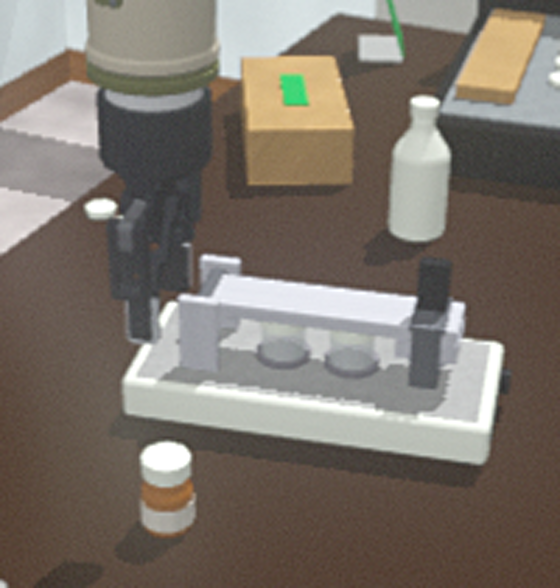

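View pics/w11.png

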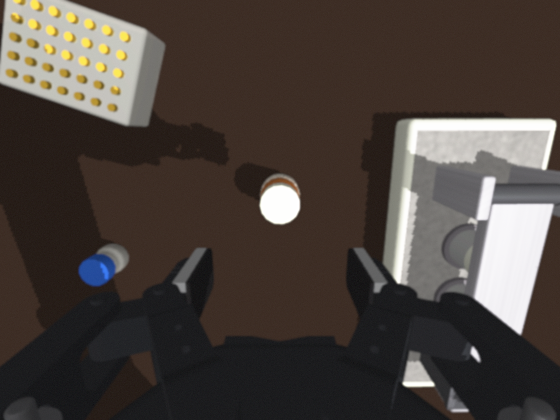

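```bash
python3 -m inch '[{"slide":[15,13,-15],"angular":[0,0,0],"fingers":-0.6},{"slide":[40,37,-35],"angular":[0,0,0],"fingers":-0.6},{"slide":[70,64,-46],"angular":[0,0,0],"fingers":-0.6},{"slide":[100,92,-46],"angular":[0,0,0],"fingers":-0.6},{"slide":[130,120,-46],"angular":[0,0,0],"fingers":-0.6},{"slide":[160,148,-46],"angular":[0,0,0],"fingers":-0.6},{"slide":[184,170,-46],"angular":[0,0,0],"fingers":-0.6},{"slide":[192,177,-46],"angular":[0,0,0],"fingers":-0.6},{"slide":[192,177,-46],"angular":[0,0,0],"fingers":-0.6},{"slide":[192,177,-46],"angular":[0,0,0],"fingers":-0.6}]'
python3 - <<'E'
from station import *
from h import *
im=cams.camera("side")[100:310,180:380];cv2.imwrite("pics/s12.png",cv2.resize(im[:,:,::-1],None,fx=2.8,fy=2.8,interpolation=2))
im=cams.camera("wrist");cv2.imwrite("pics/w12.png",im[:,:,::-1])
plan([.448,-.066,.13],-77.7)
c=cams.calibration("wrist");print(proj(c,[.448,-.066,.155]),proj(c,[.448,-.066,.11]))
E
```

```text
t: 14.0
tcp_pos: [0.4484, -0.0646, 0.2]
ee_rot: [-0.0, 0.779, -0.627, -0.0]
force: [0.1, -0.2, -1.2]
gripper_width: 0.0681
slide [ 1.9  1.1 70.1] ang [0.01 0.05 0.2 ] tcp [ 0.4487 -0.064   0.2001] F [ 1.   0.2 -0.4] w 0.0684 t 14.1
[280.62902394 221.17804282] [280.41683583 206.17030265]
```

View pics/s12.png

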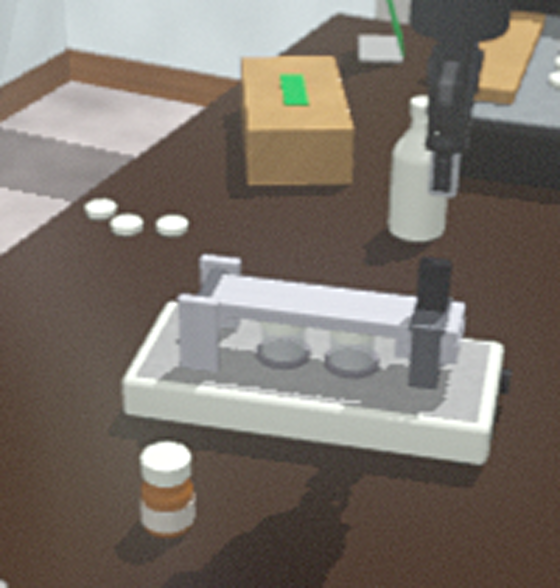

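View pics/w12.png

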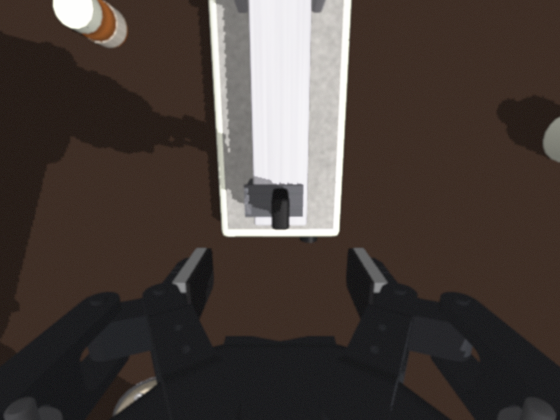

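```bash
python3 -m inch '[{"slide":[1,1,10],"angular":[0,0,0],"fingers":-0.3},{"slide":[1,1,30],"angular":[0,0,0],"fingers":-0.3},{"slide":[1,1,55],"angular":[0,0,0],"fingers":-0.2},{"slide":[1,1,75],"angular":[0,0,0],"fingers":-0.2},{"slide":[1,1,88],"angular":[0,0,0],"fingers":-0.2},{"slide":[1,1,92],"angular":[0,0,0],"fingers":-0.2},{"slide":[1,1,92],"angular":[0,0,0],"fingers":-0.2}]'
python3 - <<'E'
from station import *
from h import *
im=cams.camera("side")[140:260,290:390];cv2.imwrite("pics/s13.png",cv2.resize(im[:,:,::-1],None,fx=5,fy=5,interpolation=2))
im=cams.camera("wrist");cv2.imwrite("pics/w13.png",im[:,:,::-1])
plan([.448,-.066,.098],-77.7)
E
```

```text
t: 14.8
tcp_pos: [0.4473, -0.0665, 0.1081]
ee_rot: [0.0, 0.779, -0.627, -0.0]
force: [0.0, 0.0, -0.2]
gripper_width: 0.0513
slide [-0.8 -0.  11.2] ang [-0.07 -0.02  0.06] tcp [ 0.4481 -0.0668  0.1092] F [-0.3 -0.9 -0.1] w 0.0514 t 14.9
```

View pics/s13.png

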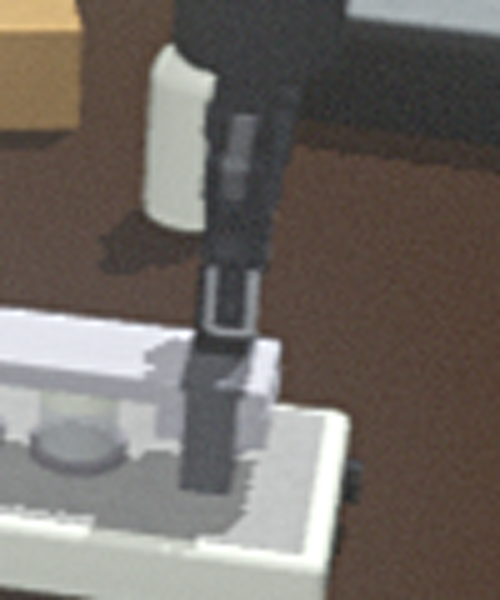

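View pics/w13.png

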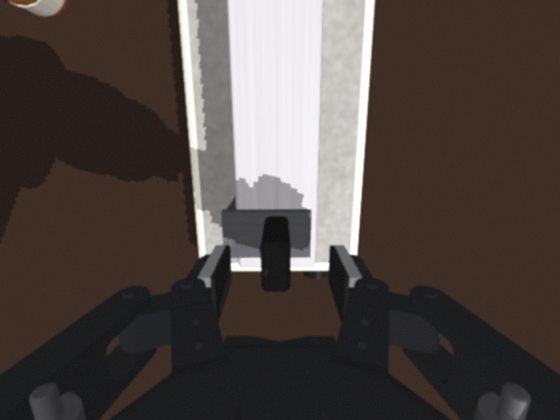

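```bash
python3 -m inch '[{"slide":[-1,0,5],"angular":[0,0,0],"fingers":-0.2},{"slide":[-2,0,9],"angular":[0,0,0],"fingers":-0.2},{"slide":[-2,0,12],"angular":[0,0,0],"fingers":0.1},{"slide":[-2,0,12],"angular":[0,0,0],"fingers":0.3},{"slide":[-2,0,12],"angular":[0,0,0],"fingers":0.3},{"slide":[-2,0,12],"angular":[0,0,0],"fingers":0.3}]'
python3 - <<'E'
from station import *
from h import *
im=cams.camera("side")[140:260,290:390];cv2.imwrite("pics/s14.png",cv2.resize(im[:,:,::-1],None,fx=5,fy=5,interpolation=2))
im=cams.camera("wrist");cv2.imwrite("pics/w14.png",im[:,:,::-1])
plan([.448,-.066,.098],-77.7)
E
```

```text
t: 15.5
tcp_pos: [0.4471, -0.065, 0.0966]
ee_rot: [-0.0, 0.779, -0.627, 0.0]
force: [-0.0, -0.1, -0.6]
gripper_width: 0.03
slide [ 1.2 -0.6 -1.4] ang [-0.02 -0.    0.04] tcp [ 0.4471 -0.065   0.0966] F [-0.1 -0.6  0.5] w 0.0299 t 15.6
```

View pics/s14.png

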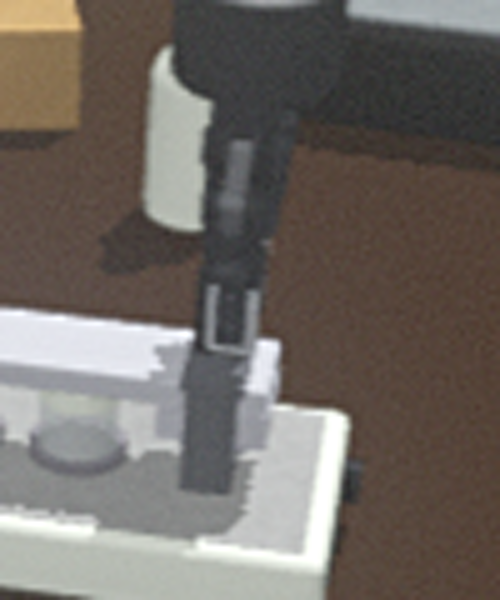

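View pics/w14.png

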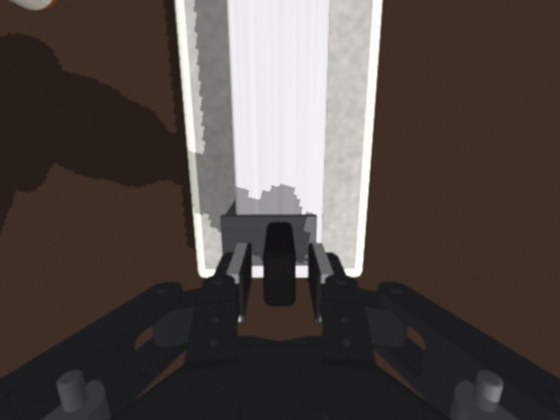

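```bash
python3 -m inch '[{"slide":[0,0,0],"angular":[0,0,0],"fingers":0.6},{"slide":[0,0,0],"angular":[0,0,0],"fingers":0.9},{"slide":[0,0,0],"angular":[0,0,0],"fingers":0.9},{"slide":[0,0,0],"angular":[0,0,0],"fingers":0.9},{"slide":[0,0,0],"angular":[0,0,0],"fingers":0.9}]' 60
python3 - <<'E'
from station import *
from h import *
im=cams.camera("wrist");cv2.imwrite("pics/w15.png",im[:,:,::-1])
im=cams.camera("side")[140:260,290:390];cv2.imwrite("pics/s15.png",cv2.resize(im[:,:,::-1],None,fx=5,fy=5,interpolation=2))
plan([.448,-.066,.098],-77.7)
E
```

```text
t: 16.1
tcp_pos: [0.4471, -0.0649, 0.0966]
ee_rot: [-0.0, 0.779, -0.627, 0.0]
force: [-1.2, 1.8, 4.4]
gripper_width: 0.0129
slide [ 1.3 -0.7 -1.4] ang [-0.01 -0.    0.05] tcp [ 0.4471 -0.0649  0.0966] F [-2.   0.7  4.5] w 0.0132 t 16.2
```

View pics/w15.png

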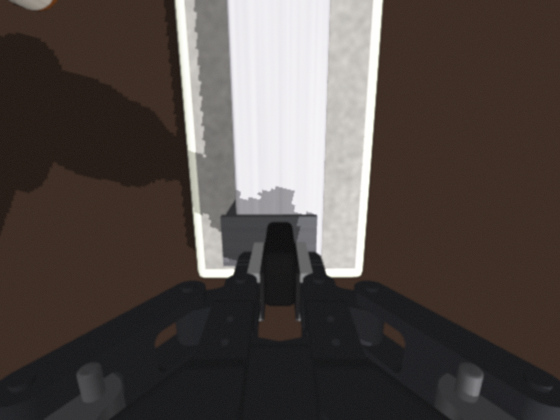

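View pics/s15.png

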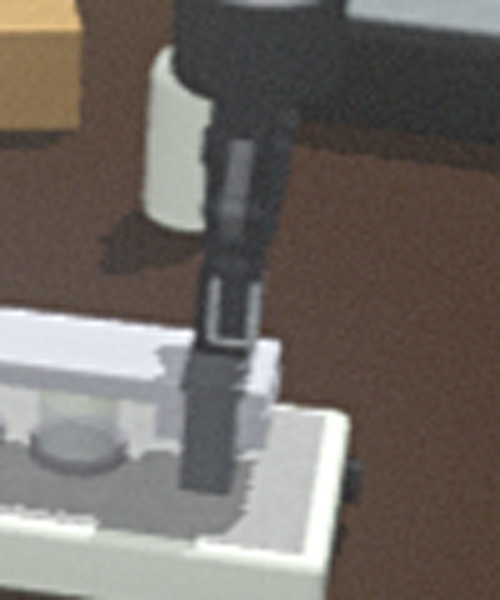

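Fin gripped (13 mm). Pull left (tool −x) 13 mm.

```bash
python3 -m inch '[{"slide":[-2,0,0],"angular":[0,0,0],"fingers":0.9},{"slide":[-4,0,0],"angular":[0,0,0],"fingers":0.9},{"slide":[-6,0,0],"angular":[0,0,0],"fingers":0.9},{"slide":[-8,0,0],"angular":[0,0,0],"fingers":0.9},{"slide":[-10,0,0],"angular":[0,0,0],"fingers":0.9},{"slide":[-12,0,0],"angular":[0,0,0],"fingers":0.9},{"slide":[-13,0,0],"angular":[0,0,0],"fingers":0.9},{"slide":[-13,0,0],"angular":[0,0,0],"fingers":0.9},{"slide":[-13,0,0],"angular":[0,0,0],"fingers":0.9}]' 60
python3 - <<'E'
from station import *
from h import *
im=cams.camera("wrist");cv2.imwrite("pics/w16.png",im[:,:,::-1])
plan([.4471,-.0649,.0966],-77.7)
E
```

```text
t: 17.1
tcp_pos: [0.4445, -0.0532, 0.0966]
ee_rot: [0.0, 0.779, -0.627, 0.001]
force: [0.1, -6.6, 4.1]
gripper_width: 0.0131
slide [12.  -0.1  0. ] ang [-0.03 -0.07 -0.01] tcp [ 0.4445 -0.0532  0.0966] F [-0.8 -6.3  4.4] w 0.0129 t 17.15
```

View pics/w16.png

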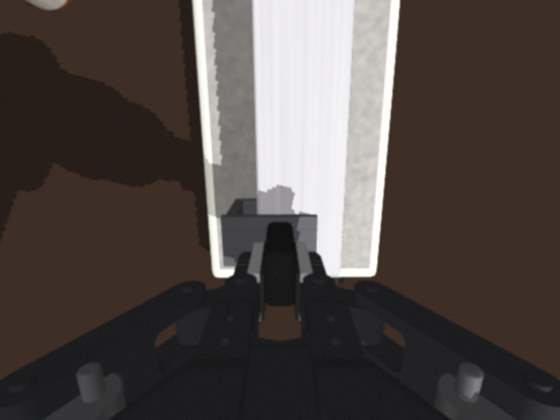

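```bash
python3 -m inch '[{"slide":[0,0,-1.7],"angular":[-0.5,0,0],"fingers":0.9},{"slide":[0,-0.1,-3.3],"angular":[-1,0,0],"fingers":0.9},{"slide":[0,-0.1,-6.6],"angular":[-2,0,0],"fingers":0.9},{"slide":[0,-0.3,-10],"angular":[-3,0,0],"fingers":0.9},{"slide":[0,-0.4,-13.3],"angular":[-4,0,0],"fingers":0.9},{"slide":[0,-0.4,-13.3],"angular":[-4,0,0],"fingers":0.9}]' 60
python3 - <<'E'
from station import *
from h import *
im=cams.camera("side")[120:260,220:390];cv2.imwrite("pics/s17.png",cv2.resize(im[:,:,::-1],None,fx=4,fy=4,interpolation=2))
print(manip.get_obs()["q"])
plan([.4471,-.0649,.0966],-77.7)
E
```

```text
t: 17.75
tcp_pos: [0.4446, -0.0531, 0.1094]
ee_rot: [0.028, 0.778, -0.627, -0.022]
force: [1.6, -7.1, -1.2]
gripper_width: 0.0132
[ 0.43227067  0.16321619 -0.43684321  1.89270629  0.09162432  1.17139067
 -1.39650296]
slide [12.1 -0.9 12.6] ang [ 4.05 -0.04  0.01] tcp [ 0.4445 -0.0531  0.1092] F [ 0.5 -6.1 -2.2] w 0.0133 t 17.8
```

View pics/s17.png

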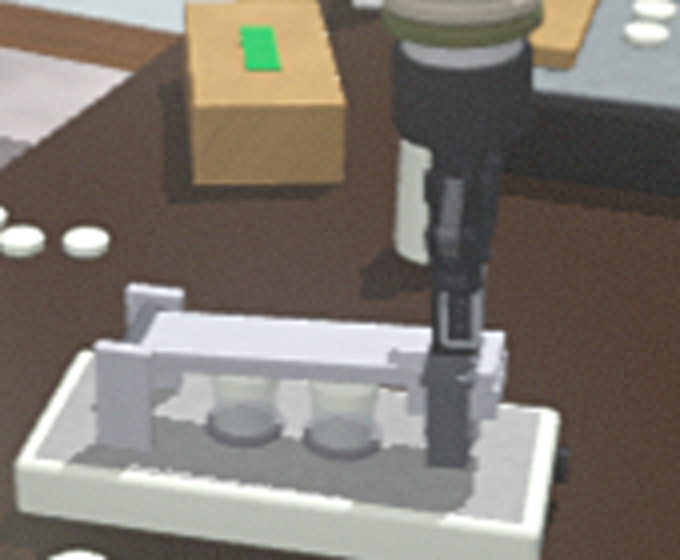

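```bash
python3 -m inch '[{"slide":[0,0,-2],"angular":[-0.6,0,0],"fingers":0.9},{"slide":[0,-0.1,-6.6],"angular":[-2,0,0],"fingers":0.9},{"slide":[0,-0.4,-13.3],"angular":[-4,0,0],"fingers":0.9},{"slide":[0,-0.9,-19.9],"angular":[-6,0,0],"fingers":0.9},{"slide":[0,-1.7,-26.5],"angular":[-8,0,0],"fingers":0.9},{"slide":[0,-2.6,-33],"angular":[-10,0,0],"fingers":0.9},{"slide":[0,-3.9,-39.5],"angular":[-12,0,0],"fingers":0.9},{"slide":[0,-4.8,-44],"angular":[-13.3,0,0],"fingers":0.9},{"slide":[0,-5.3,-46],"angular":[-14,0,0],"fingers":0.9},{"slide":[0,-5.3,-46],"angular":[-14,0,0],"fingers":0.9}]' 60
python3 - <<'E'
from station import *
from h import *
im=cams.camera("side")[100:310,180:390];cv2.imwrite("pics/s18.png",cv2.resize(im[:,:,::-1],None,fx=2.8,fy=2.8,interpolation=2))
print(manip.get_obs()["q"])
plan([.4471,-.0649,.0966],-77.7)
E
```

```text
t: 18.8
tcp_pos: [0.4523, -0.0516, 0.1549]
ee_rot: [0.123, 0.769, -0.62, -0.099]
force: [-3.0, -7.1, 3.3]
gripper_width: 0.0133
[ 0.33474593  0.34255801 -0.43260088  1.61461899  0.17867281  1.53308093
 -1.4899765 ]
slide [ 11.9 -10.7  57.8] ang [18.15 -0.06 -0.02] tcp [ 0.4523 -0.0516  0.1548] F [-3.5 -7.9  2.6] w 0.0135 t 18.85
```

View pics/s18.png

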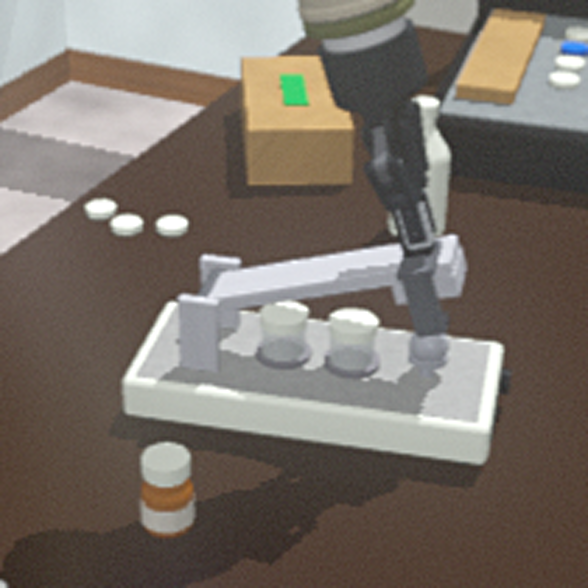

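```bash
python3 -m inch '[{"slide":[0,0,0],"angular":[0,0,0],"fingers":0.9},{"slide":[0,0,0],"angular":[0,0,0],"fingers":0.9},{"slide":[0,0,0],"angular":[0,0,0],"fingers":0.9},{"slide":[0,0,0],"angular":[0,0,0],"fingers":0.9},{"slide":[0,0,0],"angular":[0,0,0],"fingers":0.9}]' 60
python3 - <<'E'
from station import *
from h import *
s=cams.calibration("side")
im=cams.camera("side");cv2.imwrite("pics/s19.png",im[:,:,::-1])
for t in ["jar","wash_bottle","tip_rack","cup"]:
    print(t,[(np.round(x["bbox"]),round(x["conf"],2)) for x in models.masks_of("side",t)[:1]])
yaw=np.radians(12.3)
for th in(.22,.31):
  x,z=-.215,.007;c,q=np.cos(th),np.sin(th);X=.19+x*c+z*q;Z=.098-x*q+z*c
  for y in(.025,-.025):
    P=[.448+X*np.cos(yaw)-y*np.sin(yaw),-.066+X*np.sin(yaw)+y*np.cos(yaw),Z];print(th,y,(proj(s,P)-[180,100])*2.8)
print(manip.get_obs()["qd"].round(4),manip.get_obs()["tcp_pos"])
E
```

```text
t: 19.35
tcp_pos: [0.4523, -0.0516, 0.1549]
ee_rot: [0.123, 0.769, -0.62, -0.098]
force: [-1.9, -6.6, 1.4]
gripper_width: 0.013
jar [(array([241., 274.,  20.,  33.]), 0.61)]
wash_bottle [(array([333., 203.,  16.,  29.]), 0.69)]
tip_rack [(array([143., 328.,  82.,  68.]), 0.65)]
cup [(array([252., 351.,  18.,  32.]), 0.77)]
0.22 0.025 [459.64126324 280.74864732]
0.22 -0.025 [466.44658405 252.13753434]
0.31 0.025 [454.32672496 259.39726289]
0.31 -0.025 [461.37323309 231.38225813]
[-0.0004 -0.0005 -0.0018  0.0011  0.0009 -0.0003  0.0003] [ 0.45229005 -0.05164415  0.1548633 ]
```

```bash
python3 -c "
from station import manip
print(manip.finish_job())"
```

```text
the job is handed in; nothing more can be done
None
```

I handed the job in at about 19.4 s of the 54 s, with the gripper still holding the arm up. `finish_job()` gave no verdict, so what follows rests on my own checks.

- **Jar:** I gripped it, lifted it off the arm and carried it to the bench left of the shaker, at about (0.58, 0.16). I lowered it until the bench pushed back and let go. The pictures taken afterwards, up to just before handing in, show it standing upright.
- **Latch:** I gripped the fin with 60 N and pulled it 12 mm to the left. The side force was about 6.5 N, which is what the spring should give at that travel.
- **Arm:** I raised it along the hinge arc, turning the gripper with it, by about 18° and 58 mm at the tool. At the end the joint speeds were practically zero and the fingers were 13 mm apart on the fin.
- **Lift angle:** The tool's turn gives about 0.31 rad. The position of the arm's front corners in the side picture gives about 0.29 rad. They differ slightly, but both are well above the 0.22 rad needed.
- **Bystanders:** The tip rack and cup were found within about 2 pixels of where they started. The wash bottle was half hidden behind the gripper at the end, so I could not measure it again, though nothing came near it.
- **Disagreement with the given data:** In both the side and wrist pictures the fingertips stood about 25 mm behind the TCP, not 11 mm ahead of it. I set the grip heights from the pictures instead, and the grasps and the touch on the bench fitted that.

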